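Check the airbrush supply with a push-on gauge

ROBOT

A 7-joint arm with a two-finger parallel gripper is mounted at the origin on the work surface. World frame = base frame: x ahead of the robot, y to its left, z up, the work surface at z = 0. Lengths are in m, angles in degrees, forces in N, time in s.
With the tool pointing down it reaches from about 0.425 to 0.875 m from the base axis. Payload 4.7 kg.
Tool frame: the origin (TCP) lies between the finger pads; the fingertips stand 25 mm ahead of it and the grasp point (between the pads) lies 6 mm ahead of it (ctrl.tip_extent is the distance from the TCP to the fingertips, in m); x points along the fingers, z is the direction in which the jaws open and shut, and the axes are right-handed (so a half turn about x gives the same grasp; the last joint's range is limited). The gripper opens to 87 mm and grips with 3 to 60 N. Pads are 19 mm wide; open, the fingers measure 117 mm over their backs; the gripper's body (75 mm by 190 mm) begins 51 mm behind the grasp point.
Start: joints at [73.975, 18.392, -4.016, 83.108, 1.295, 78.541, -3.26], TCP at [0.188, -0.622, 0.248] pointing down, gripper open.
Joint ranges: [-163.93, 163.93], [-17.29, 119.83], [-79.2, 71.16], [3.27, 140.29], [-89.18, 269.18], [5.43, 117.66], [-154.24, 154.24]. Speed limits (degrees/s): [147.25, 147.25, 180, 180, 180, 180, 180].

INTERFACE

Orientations are given as [roll, pitch, yaw] about the fixed x, y, z axes, in that order (R = Rz(yaw) Ry(pitch) Rx(roll)).
In Python, from workcell import ctrl gives the robot as it stands.
- The arm moves only by the tool arm_command, never from a script. Its argument "increments" is a list of rows, each a list of 7 numbers: the shift along the tool's x, y, z in mm, then the turn, a rotation vector about the tool's x, y, z in rad, then the finger opening in mm, from 0 to 87. In form: [[x, y, z, ax, ay, az, hand], ...]. A call has exactly 8 rows; each row is the pose to reach, as a shift and turn from the pose measured when the call began, along the tool's axes at that moment; what a row does not reach only later rows make up. A row lasts 1/12 s, in which the tool goes at most 41.7 mm and 7.16 degrees, less where a joint would pass 70% of its speed; a pose out of reach is approached as far as the arm can. A call with a gripper value outside its range is refused whole. The fingers move at their own pace and stop on an object; "newtons" is the grip in N (left out, the last holds). Time passes only in rows, so rows that repeat a pose let the fingers close, or fill a call up. It gives the time, the measured TCP pose, the force and the opening at its end, in the units of the state.
- ctrl.get_state(): the state, without advancing time (a new reading comes with each control period).
- ctrl.grab_frame(name): name is "side" or "top" or "wrist"; returns a dict with "img" (384x512x3 uint8, red, green, blue), "z_map" (384x512 float32, m along the optical axis (not along the pixel's ray), 0 where there is no reading), "fx", "fy", "cx", "cy" (pixels), "xyz" and "rotation" of the camera in the world; the wrist camera has in their place "hand_eye" (4x4, takes a point from camera to tool coordinates, whose origin is the TCP and whose axes are the tool frame's). Camera axes: x right, y up, looking along -z (the intrinsics and any distortion apply to the point x, -y, -z); pixel columns grow to the right and rows downward; lengths in m; the calibration is good to about 2 mm. The wrist camera is an equidistant fisheye: a pixel r from the principal point sees the ray r / f radians off the axis. A picture is of the moment at which its call begins: read the wrist's pose just before it.
- ctrl.close_job(): hands the job in, once; it reports no verdict.
The state is a dict: "time": time; "q": joint angles; "qvel": joint speeds; "joint_torque": joint torques, N m; "eef_pos": TCP position; "tool_rot": TCP orientation; "wrist_force": force on the tool from outside, world axes, zero at the start; "ft_torque": the same for the moment, N m; "grip_width": opening from 0.0 (shut) to 1.0 (fully open).
Only numpy, scipy, OpenCV 4.12 (cv2) and the standard library are available. Lean on these libraries where they do the work, as an engineer would, in place of code of your own. Each camera call takes 0.05 s, during which the arm holds its last target. There are 200 camera calls.

TASK

Take the red dust cap off the tilted brass nipple of the blue air block and leave it in the yellow dish. Then take the green push-on gauge out of its stand, press it squarely onto the nipple until it snaps on, and push on so that the sprung nipple sinks at least half-way into the block. Finish like that, still gripping the gauge and holding it pressed in against the spring, and leave the paint bottle, cup and jar where they are.

Things in the scene. Friction and masses are not known exactly. Their poses are not given: they have to be found in the camera images.
- block: Fixed blue air block: 60 x 60 x 44 mm head on a dark foot plate 110 (x) by 90 mm (y). Origin on the table; the plate's centre is 10 mm in +x of it. Its upper face slopes, facing up and leaning 0.436 rad (25 deg) towards the block's own -x (roughly the robot). The nipple stands square on the middle of that face, at (-10, 0, 75) mm in the block's frame.
- nipple_tip (a point): Middle of the brass nipple's flat top; own z = the nipple's axis, outwards (0.436 rad from vertical). Unpressed it stands 36 mm out of the sloping face: neck 12 mm wide, 22 mm long, then a head 18 mm wide whose last 6 mm taper to 10 mm. A collar 32 mm wide, 3 mm high lies round its foot. The point moves with the nipple; hidden by the cap at the start.
- nipple (a joint): How far the sprung nipple is pushed into the block along its axis, m: 0 = out (rest), 0.007 = bottomed. It starts to move at 9 N and takes about 15 N when bottomed.
- cap_knob (a point): Centre of the square knob, 20 x 20 x 20 mm, on top of the loose red dust cap; own z = the cap's axis, from mouth to knob, x and y square to the knob's sides. The mouth is 48 mm below this point along that axis. Standing upright in the dish, this point is 52 mm above the table.
- cap: The whole loose red cap, 58 mm long, 35 g; origin at the centre of its mouth, z towards the knob. Below the knob is a round shell 29 mm wide, 38 mm high, whose bore (21 mm wide, 34 mm deep) slips loosely over the nipple, mouth resting on the collar. Draw it about 35 mm along its tilted axis to come clear.
- gauge_grip (a point): Centre of the green square grip (34 x 34 mm, 45 mm tall) of the loose gauge; own z = the gauge's axis, from coupler mouth to dial, x and y square to the grip's sides. Dial on top, 25.5 mm above this point. Below the grip a steel flange 48 mm wide, 6 mm thick (its top 22.5 mm below this point), then the coupler, mouth 52.5 mm below.
- gauge_seat (a point): Inner end of the coupler's bore, on the gauge's axis, 28.5 mm below gauge_grip, 24 mm above the mouth; axes as the gauge's. The mouth flares to 29 mm, the bore is 20 mm wide; four sprung balls in it ride over the head (about 8 N), then snap in behind it. Snapped on, this point lies on nipple_tip.
- gauge: The whole loose gauge, about 180 g; origin at the centre of the coupler's mouth, z towards the dial.
- stand: Fixed gauge stand, a dark disc 90 mm wide, 6 mm thick, with a black ring 51 mm wide, 43 mm inside, top 22 mm above the table, in which the gauge stands upright on its mouth. Origin at the centre of the underside.
- dish: Fixed shallow yellow square dish, 120 x 120 mm, 22 mm high, walls and floor 4 mm. Origin at the centre of the underside, sides along x and y.
- paint_bottle: Loose white paint bottle with yellow label, 52 mm wide, 130 mm high; origin under its centre. Leave alone.
- water_cup: Loose dark purple cup, 72 mm wide at the rim, 95 mm high; origin under its centre. Leave alone.
- paint_jar: Loose pink paint jar with white lid, 60 mm wide, 65 mm high; origin under its centre. Leave alone.
Not all that is in view belongs to the job. Of the things like the cap, leave any that is black; of the rest the smaller one is meant.

How it is judged:
By the outcome, as a careful person would: the job done as asked, in the order asked, and still so for the second after the job is handed in, while the arm keeps its last pose, push and grip.
It also fails if it takes over 61 s, if anything falls off the work surface, if the arm or the gripper's body presses on something with over 40 N, if the wrist force passes 120 N, or if a joint passes its speed limit or range.

## Working session

There is one attempt and no reset: what is moved stays moved. The work goes in short steps, Python scripts to look and compute and a tool call to move; the robot and the scene stay as the last step left them, time stands still between calls to the robot, and variables do not carry over. Pictures are saved under pics/ and viewed, about 8 in all and at most 12, crops included, and the job is handed in when it is done.

Besides the shell and the picture viewer there is one more tool, called in YAML: its name, and indented under it one key for each argument. arm_command: Moves the arm, as the interface text tells. Its arguments: {"type":"object","properties":{"increments":{"type":"array"},"newtons":{"type":"number"}},"required":["increments"]}

```bash
ls; mkdir -p pics; cat > h.py <<'E'
import numpy as np, cv2
from workcell import ctrl
from scipy.spatial.transform import Rotation as R
def grab(n):
    s=ctrl.get_state(); f=ctrl.grab_frame(n); f['s']=s; return f
def save(f,name,crop=None,scale=1):
    im=f['img'][:,:,::-1]
    if crop: r0,r1,c0,c1=crop; im=im[r0:r1,c0:c1]
    im=cv2.resize(im,None,fx=scale,fy=scale,interpolation=cv2.INTER_CUBIC); cv2.imwrite('pics/'+name,im)
def toolR(s): return R.from_euler('xyz',s['tool_rot'],degrees=True).as_matrix()
def cloud(f):
    """world xyz for every pixel (nan where none), static cameras"""
    z=f['z_map'].astype(float); v,u=np.mgrid[:z.shape[0],:z.shape[1]]
    p=np.stack([(u-f['cx'])/f['fx']*z,-(v-f['cy'])/f['fy']*z,-z],-1)
    p[z==0]=np.nan
    r=np.array(f['rotation'])
    r=r if r.shape==(3,3) else R.from_euler('xyz',r,degrees=True).as_matrix()
    return p@r.T+np.array(f['xyz'])
E
python3 - <<'E'
from h import *
print(ctrl.get_state())
a=grab('side');b=grab('top')
for n,f in(('side',a),('top',b)):
    print(n,{k:v for k,v in f.items() if k not in('img','z_map','s')},np.isfinite(cloud(f)).mean())
save({'img':np.vstack([a['img'],b['img']])},'a.png',scale=.78) if 0 else None
save(a,'side0.png',scale=1.55);save(b,'top0.png',scale=1.55)
np.save('side.npy',a,allow_pickle=True);np.save('top.npy',b,allow_pickle=True)
E
```

```text
pics
{'time': 0.0, 'q': array([73.97497814, 18.44099804, -4.01779797, 83.17502664,  1.29457754,
       78.54137555, -3.25976082]), 'qvel': array([ 0.07648007,  0.01086519,  0.00447776,  0.040066  ,  0.09670754,
        0.05073435, -0.04900395]), 'joint_torque': array([-7.61250885e-04, -4.91287100e+01, -4.04512407e-01, -3.12527382e+01,
       -6.38915668e-02,  4.36248269e-02,  1.86473567e-04]), 'eef_pos': array([ 0.18805853, -0.62166588,  0.24643872]), 'tool_rot': array([-177.62852047,   89.88773512,  109.20855955]), 'wrist_force': array([ 1.01767764, -0.28853245, -0.51117505]), 'ft_torque': array([-0.02588687, -0.03807485,  0.04700012]), 'grip_width': 0.9988349565157296}
side {'fx': 379.53982260594796, 'fy': 379.53982260594796, 'cx': 252.41483046424568, 'cy': 203.31728292624496, 'xyz': array([0.13286821, 0.61645879, 0.61931911]), 'rotation': array([  54.94527262,    0.29800399, -138.76089158])} 0.9959462483723959
top {'fx': 455.8576362425225, 'fy': 455.8576362425225, 'cx': 257.76777461908455, 'cy': 187.99738883055937, 'xyz': array([0.41586358, 0.0824913 , 1.03419665]), 'rotation': array([ 13.63099848,  -0.11176695, -96.81168645])} 0.9961903889973959
```

View pics/side0.png

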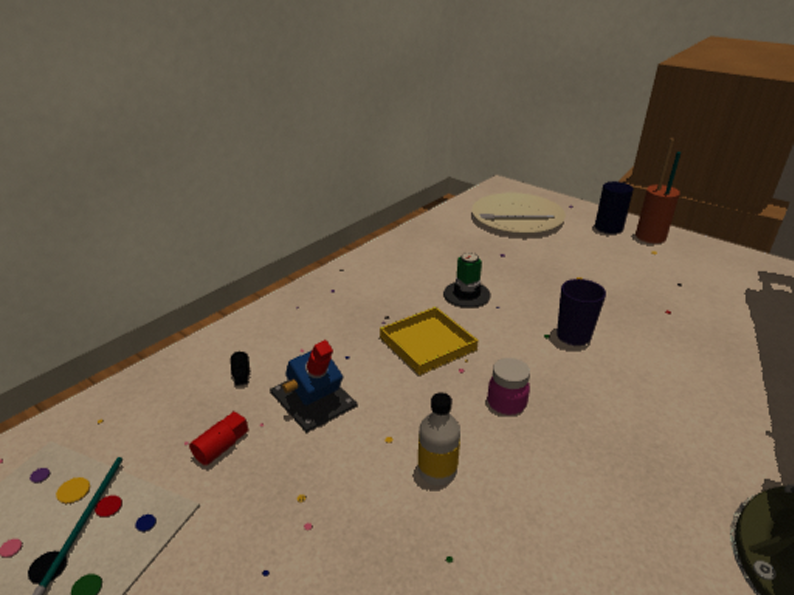

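View pics/top0.png

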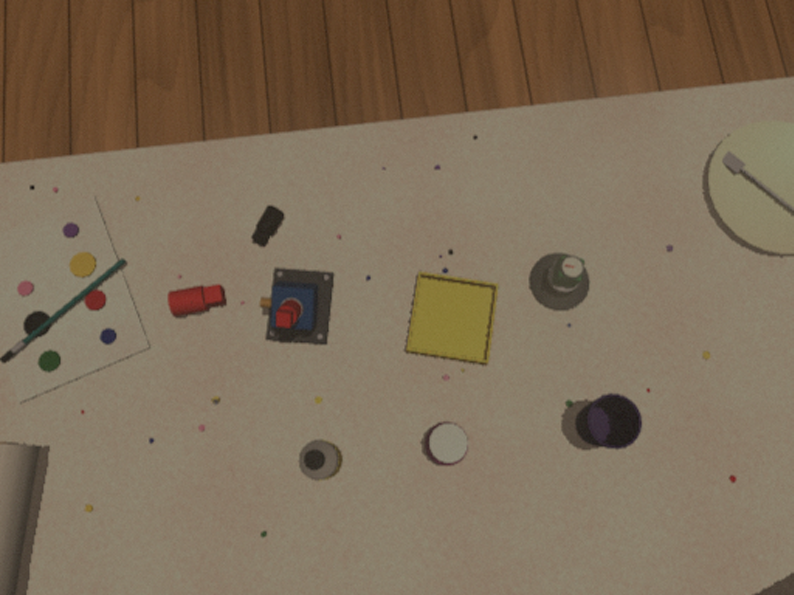

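The side view shows the red-capped blue block at (318,365), the dish at (428,340), the green gauge in its stand at (468,275), and a larger red decoy lying at (218,438). The top view agrees. Next I'll measure these positions.

```bash
cat > meas.py <<'E'
from h import *
fs={n:np.load(n+'.npy',allow_pickle=True).item() for n in('side','top')}
for n,f in fs.items():
    P=cloud(f); h=cv2.cvtColor(f['img'],cv2.COLOR_RGB2HSV).astype(int); H,S,V=h[...,0],h[...,1],h[...,2]
    ok=np.isfinite(P).all(-1)
    def comp(m,name,zlo,zhi):
        m=m&ok&(P[...,2]>zlo)&(P[...,2]<zhi)&(abs(P[...,1])<.6)&(P[...,0]>.2)&(P[...,0]<.95)
        k,l,st,c=cv2.connectedComponentsWithStats(m.astype(np.uint8),connectivity=8)
        for i in range(1,k):
            if st[i,4]>25:
                q=P[l==i]; r=cv2.minAreaRect((q[:,:2]*1000).astype(np.float32))
                print(n,name,st[i],'mean',q.mean(0).round(4),'z%',np.percentile(q[:,2],[1,50,99]).round(3),'rect',np.round(r[0],1),np.round(r[1],1),round(r[2],1))
    comp((S>150)&((H<6)|(H>174)),'red',.01,.3)
    comp((S>120)&(H>100)&(H<120),'blue',.01,.3)
    comp((S>150)&(H>22)&(H<32),'yellow',.001,.03)
    comp((S>90)&(H>45)&(H<85),'green',.02,.3)
    comp((V<75),'dark',.003,.02)
    comp(V>0,'all',.02,.25)
E
python3 meas.py
```

```text
side red [198 220  17  22 257] mean [0.6202 0.2141 0.1109] z% [0.077 0.112 0.134] rect [623.5 214.6] [42.5 21.4] 27.3
side red [122 266  38  33 614] mean [0.6777 0.3525 0.0289] z% [0.011 0.032 0.039] rect [683.9 348.7] [37.9 76.7] 3.8
side blue [185 227  36  34 592] mean [0.6372 0.2163 0.0631] z% [0.029 0.066 0.086] rect [646.5 205.3] [58.2 63.2] 79.4
side green [295 166  15  17 200] mean [ 0.6461 -0.1795  0.0618] z% [0.04  0.062 0.083] rect [ 648.3 -179.9] [43.7 28.4] 24.5
side dark [319 139  35   2  36] mean [ 0.7451 -0.5422  0.0075] z% [0.005 0.008 0.011] rect [ 745.3 -542.7] [124.8   9.9] 40.7
side dark [286 182  30  16 308] mean [ 0.6443 -0.1772  0.008 ] z% [0.003 0.006 0.02 ] rect [ 649.2 -183. ] [85.9 76.8] 33.3
side dark [280 201  25  19  98] mean [ 0.6046 -0.0775  0.0126] z% [0.004 0.013 0.019] rect [604. -77.] [  4.4 104.3] 74.1
side dark [359 212  24  11 104] mean [ 0.4281 -0.1841  0.0115] z% [0.003 0.012 0.02 ] rect [ 429.5 -189.5] [58.4 28.8] 23.8
side dark [246 214  24  26 112] mean [0.6287 0.0362 0.0113] z% [0.003 0.012 0.02 ] rect [630.  36.] [  3.6 108. ] 74.3
side d
[... 4319 characters left out ...]
  37  21  88] mean [ 0.5573 -0.0394  0.0228] z% [0.02  0.023 0.026] rect [555.6 -34.5] [40.6 88.5] 14.6
top all [262 215  16  13  41] mean [0.5763 0.0397 0.0226] z% [0.02  0.022 0.026] rect [580.1  33.4] [35.1 23.4] 74.1
top all [372 254  42  35 826] mean [ 0.4371 -0.2102  0.0686] z% [0.022 0.073 0.098] rect [ 436.8 -203.8] [71.4 68.4] 82.9
top all [274 272  28  28 616] mean [0.4346 0.0156 0.0606] z% [0.03  0.065 0.069] rect [434.6  14.5] [58.6 56.4] 31.7
top all [193 283  27  26 561] mean [0.433  0.1829 0.096 ] z% [0.033 0.092 0.133] rect [434.6 186.1] [50.2 50.2] 81.9
top all [   0  286   26   98 1678] mean [0.4227 0.586  0.0717] z% [0.036 0.073 0.098] rect [405.8 585.8] [ 23.7 189.5] 85.8
```

```bash
cat >> h.py <<'E'
def pose(s=None):
    s=s or ctrl.get_state(); return np.array(s['eef_pos']),toolR(s)
def rot_from(xdir,zdir):
    x=np.array(xdir,float);x/=np.linalg.norm(x); z=np.array(zdir,float); z-=x*(z@x); z/=np.linalg.norm(z)
    return np.stack([x,np.cross(z,x),z],1)
def plan(p,Rm=None):
    """increment (mm, rad) from current pose to TCP pose p,Rm"""
    p0,R0=pose(); Rm=R0 if Rm is None else Rm
    d=R0.T@(np.array(p)-p0)*1000; w=R.from_matrix(R0.T@Rm).as_rotvec()
    n=max(np.linalg.norm(d)/41.7,np.degrees(np.linalg.norm(w))/7.16)
    print('inc',d.round(1),w.round(4),'rows>=%.1f'%n)
    return d,w
YAW=np.radians(-11)
bx=np.array([np.cos(YAW),np.sin(YAW),0]); by=np.array([-np.sin(YAW),np.cos(YAW),0])
ax=-np.sin(.4363)*bx+np.array([0,0,np.cos(.4363)])
org=np.array([.6598,.2011,0])-.010*bx
foot=org-.010*bx+np.array([0,0,.075])
E
python3 - <<'E'
from h import *
t=[]
for n in('side','top'):
    f=np.load(n+'.npy',allow_pickle=True).item();P=cloud(f);h=cv2.cvtColor(f['img'],cv2.COLOR_RGB2HSV)
    m=np.isfinite(P).all(-1)&(P[...,2]>.012)&(P[...,2]<.028)&(abs(P[...,1])<.09)&(P[...,0]>.52)&(P[...,0]<.72)&(h[...,1]>90)&(abs(h[...,0].astype(int)-26)<8)
    t=P[m][:,:2]*1000; print(n,cv2.minAreaRect(t.astype(np.float32)))
    q=P[np.isfinite(P).all(-1)&(P[...,2]>.108)&(np.linalg.norm(P-(foot+.051*ax),axis=-1)<.025)]
    l=(q-foot)@np.stack([np.cross(by,ax),by,ax],1)*1000
    k=l[l[:,2]>44]; print('knob n',len(k),'z',np.percentile(l[:,2],[50,98]),cv2.minAreaRect(k[:,:2].astype(np.float32)), k.mean(0))
p,Rm=pose();print(Rm.round(3)); f=grab('wrist'); print(np.round(f['hand_eye'],3),f['fx'],f['cx'],f['cy'])
print(foot,ax,by)
plan([.60,-.15,.30],rot_from([0,0,-1],by))
E
```

```text
side ((613.7781372070312, -21.13848114013672), (121.78282928466797, 122.88333892822266), 74.42013549804688)
knob n 122 z [58.61852242 63.04657734] ((-0.8222055435180664, 0.40199947357177734), (21.317996978759766, 20.670515060424805), 89.81838989257812) [-2.44937598  2.05087479 57.45865201]
top ((614.934326171875, -20.678428649902344), (120.15922546386719, 120.792724609375), 74.06707000732422)
knob n 119 z [58.99057254 63.97649269] ((0.3415393829345703, 0.06740856170654297), (19.553329467773438, 20.632081985473633), 88.76502990722656) [ 1.40626165 -0.22503818 59.02242625]
[[-0.001  0.957  0.29 ]
 [ 0.002  0.29  -0.957]
 [-1.    -0.    -0.002]]
[[ 0.001  0.306 -0.952 -0.137]
 [ 0.001  0.952  0.306  0.083]
 [ 1.    -0.002  0.     0.001]
 [ 0.     0.     0.     1.   ]] 297.3186396354542 256.44835869776745 187.4663526579203
[0.64016746 0.20491618 0.075     ] [-0.41482483  0.08063378  0.90632144] [0.190809   0.98162718 0.        ]
inc [ -52.9  530.9 -332.4] [-2.6558e+00 -6.0000e-04 -1.9000e-03] rows>=21.3
```

arm_command:
  increments:
    - [-4.5, 33.5, -23.3, -0.114, 0, 0, 87]
    - [-9, 67, -46.6, -0.228, 0, 0, 87]
    - [-13.5, 100.5, -69.9, -0.342, 0, 0, 87]
    - [-18, 134, -93.2, -0.456, 0, 0, 87]
    - [-22.5, 167.5, -116.5, -0.57, 0, 0, 87]
    - [-27, 201, -139.8, -0.684, 0, 0, 87]
    - [-31.5, 234.5, -163.1, -0.798, 0, 0, 87]
    - [-36, 268, -186.4, -0.912, 0, 0, 87]

```text
time: 0.82
eef_pos: [0.3914, -0.3639, 0.2831]
tool_rot: [141.8, 89.9, 121.2]
wrist_force: [1.0, -0.1, 0.6]
grip_width: 0.997
```

```bash
python3 - <<'E'
from h import *
s=ctrl.get_state();print(s['time'],s['eef_pos'],s['q'].round(0))
f=grab('wrist');save(f,'w1.png',scale=1.2)
p,Rm=plan([.60,-.02,.31],rot_from([0,0,-1],by))
d,w=plan(foot+.051*ax+.12*ax,rot_from(-ax,by))
E
```

```text
0.8167 [ 0.39139068 -0.36392418  0.28311032] [ 60.   4. -21.  96.   2.  80.  18.]
inc [-23.  383.5  77.4] [-1.7203  0.0072 -0.0023] rows>=13.8
inc [ 58.1 597.6 -31.7] [-1.6917 -0.3676 -0.3247] rows>=14.4
```

arm_command:
  increments:
    - [3.9, 39.8, -2.1, -0.1128, -0.0245, -0.0216, 87]
    - [7.8, 79.6, -4.2, -0.2256, -0.049, -0.0432, 87]
    - [11.7, 119.4, -6.3, -0.3384, -0.0735, -0.0648, 87]
    - [15.6, 159.2, -8.4, -0.4512, -0.098, -0.0864, 87]
    - [19.5, 199, -10.5, -0.564, -0.1225, -0.108, 87]
    - [23.4, 238.8, -12.6, -0.6768, -0.147, -0.1296, 87]
    - [27.3, 278.6, -14.7, -0.7896, -0.1715, -0.1512, 87]
    - [31.2, 318.4, -16.8, -0.9024, -0.196, -0.1728, 87]

```text
time: 1.53
eef_pos: [0.4897, -0.0475, 0.2551]
tool_rot: [-66.1, 75.3, -33.4]
wrist_force: [1.1, -0.7, -0.1]
grip_width: 0.998
```

```bash
python3 - <<'E'
from h import *
s=ctrl.get_state();print(s['time'],s['eef_pos'],s['q'].round(0))
d,w=plan(foot+.051*ax+.09*ax,rot_from(-ax,by))
print((d/8).round(1),(w/8).round(4))
E
```

```text
1.5333 [ 0.48970074 -0.04746394  0.25512598] [ 42. -11. -40. 113.   0.  64.  34.]
inc [ 33.3 182.4 215.4] [-0.7838 -0.1704 -0.1498] rows>=6.8
[ 4.2 22.8 26.9] [-0.098  -0.0213 -0.0187]
```

arm_command:
  increments:
    - [4.2, 22.8, 26.9, -0.098, -0.0213, -0.0187, 87]
    - [8.4, 45.6, 53.8, -0.196, -0.0426, -0.0374, 87]
    - [12.6, 68.4, 80.7, -0.294, -0.0639, -0.0561, 87]
    - [16.8, 91.2, 107.6, -0.392, -0.0852, -0.0748, 87]
    - [21, 114, 134.5, -0.49, -0.1065, -0.0935, 87]
    - [25, 136.8, 161.5, -0.588, -0.1278, -0.1122, 87]
    - [29.2, 159.6, 188.4, -0.686, -0.1491, -0.131, 87]
    - [33.3, 182.4, 215.4, -0.7838, -0.1704, -0.1498, 87]

```text
time: 2.2
eef_pos: [0.5821, 0.2177, 0.2026]
tool_rot: [-90.1, 64.9, -10.9]
wrist_force: [-0.2, -0.9, 0.7]
grip_width: 0.997
```

```bash
cat >> h.py <<'E'
def wcloud(f):
    z=f['z_map'].astype(float); v,u=np.mgrid[:z.shape[0],:z.shape[1]]
    a=(u-f['cx'])/f['fx'];b=(v-f['cy'])/f['fy'];r=np.hypot(a,b)+1e-9
    t=np.tan(np.minimum(r,1.5))/r
    c=np.stack([a*t*z,-b*t*z,-z],-1); c[(z==0)|(r>1.4)]=np.nan
    T=np.array(f['hand_eye']); p,Rm=pose(f['s'])
    return (c@T[:3,:3].T+T[:3,3])@Rm.T+p
def wpix(f,P):
    T=np.array(f['hand_eye']); p,Rm=pose(f['s'])
    c=((np.array(P)-p)@Rm-T[:3,3])@T[:3,:3]; x,y,z=c[...,0],-c[...,1],-c[...,2]
    rr=np.hypot(x,y);th=np.arctan2(rr,z)
    return np.stack([f['cx']+f['fx']*th*x/rr,f['cy']+f['fy']*th*y/rr],-1)
E
python3 - <<'E'
from h import *
s=ctrl.get_state();print(s['time'],s['eef_pos'],s['q'].round(0))
f=grab('wrist');save(f,'w2.png',scale=1.5)
P=wcloud(f);h=cv2.cvtColor(f['img'],cv2.COLOR_RGB2HSV).astype(int);H,S=h[...,0],h[...,1]
red=(S>130)&((H<8)|(H>172))&np.isfinite(P).all(-1)
B=np.stack([np.cross(by,ax),by,ax],1)
l=(P-foot)@B*1000
m=red&(np.hypot(l[...,0],l[...,1])<25)&(l[...,2]>30)
q=l[m];print(m.sum(),np.percentile(q[:,2],[5,50,90,99]))
k=q[q[:,2]>55];print(len(k),k.mean(0),cv2.minAreaRect(k[:,:2].astype(np.float32)))
# plate rect from wrist
pl=np.isfinite(P).all(-1)&(P[...,2]>.004)&(P[...,2]<.014)&(h[...,2]<90)&(np.linalg.norm(P[...,:2]-[.66,.2],axis=-1)<.09)
print('plate',cv2.minAreaRect((P[pl][:,:2]*1000).astype(np.float32)))
print('pix knob',wpix(f,foot+.061*ax),'foot',wpix(f,foot))
plan(foot+.051*ax+.0165*ax,rot_from(-ax,by))
E
```

```text
2.2 [0.58205712 0.21766535 0.20263291] [ 24.  10. -61. 108.  33.  53.  28.]
868 [37.27904089 59.73681279 60.98795457 61.90232869]
557 [-3.01198011e+00 -2.83567169e-02  6.01743513e+01] ((-1.9044146537780762, -0.6251010894775391), (19.49165916442871, 19.212024688720703), 89.37406921386719)
plate ((659.76123046875, 203.86923217773438), (83.35248565673828, 109.3321762084961), 78.84795379638672)
pix knob [256.17044732 206.41193609] foot [256.11352575 183.49542701]
inc [72.2 -2.6 -9.4] [ 0.0124  0.0114 -0.0016] rows>=1.7
```

View pics/w2.png

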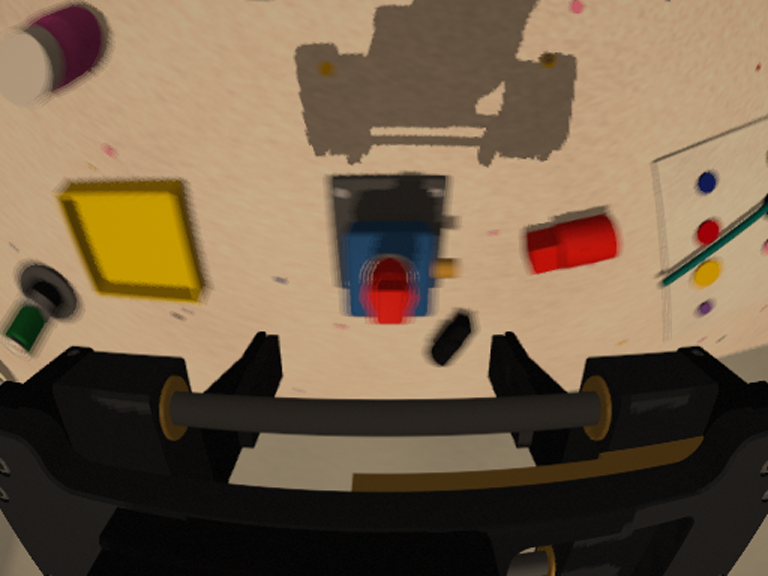

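arm_command:
  increments:
    - [12, -2.6, -9.4, 0.0124, 0.0114, -0.0016, 87]
    - [28, -2.6, -9.4, 0.0124, 0.0114, -0.0016, 80]
    - [44, -2.6, -9.4, 0.0124, 0.0114, -0.0016, 60]
    - [60, -2.6, -9.4, 0.0124, 0.0114, -0.0016, 50]
    - [70.5, -2.6, -9.4, 0.0124, 0.0114, -0.0016, 50]
    - [70.5, -2.6, -9.4, 0.0124, 0.0114, -0.0016, 50]
    - [70.5, -2.6, -9.4, 0.0124, 0.0114, -0.0016, 50]
    - [70.5, -2.6, -9.4, 0.0124, 0.0114, -0.0016, 50]

```text
time: 2.92
eef_pos: [0.6115, 0.2107, 0.1384]
tool_rot: [-89.9, 65.0, -10.9]
wrist_force: [0.7, 0.9, -0.4]
grip_width: 0.602
```

```bash
python3 - <<'E'
from h import *
s=ctrl.get_state();print(s['time'],s['eef_pos'],s['q'].round(0),s['qvel'].round(1),s['wrist_force'])
f=grab('wrist')
P=wcloud(f);h=cv2.cvtColor(f['img'],cv2.COLOR_RGB2HSV).astype(int);H,S=h[...,0],h[...,1]
red=(S>130)&((H<8)|(H>172))&np.isfinite(P).all(-1)
B=np.stack([np.cross(by,ax),by,ax],1)
l=(P-foot)@B*1000
m=red&(np.hypot(l[...,0],l[...,1])<25)&(l[...,2]>30)
q=l[m];print(m.sum(),np.percentile(q[:,2],[5,50,90,99]))
k=q[q[:,2]>56];print(len(k),k.mean(0),cv2.minAreaRect(k[:,:2].astype(np.float32)))
save(f,'w3.png',scale=1.5)
plan(foot+.051*ax+.0175*ax,rot_from(-ax,by))
E
```

```text
2.9167 [0.61151931 0.21073283 0.13841775] [ 19.  18. -56. 109.  44.  50.  21.] [-0.  -0.8 -0.6 -0.3  0.3 -0.  -0. ] [ 0.65736714  0.8950731  -0.40299611]
2040 [34.86765526 58.96732179 60.9504583  61.68232834]
1127 [-2.74881561 -1.01416007 60.16142467] ((-1.7486257553100586, -1.0527048110961914), (19.91892433166504, 20.04682731628418), 89.58509826660156)
inc [ 1.6  0.5 -0.4] [-0.0002  0.0006  0.0011] rows>=0.0
```

View pics/w3.png

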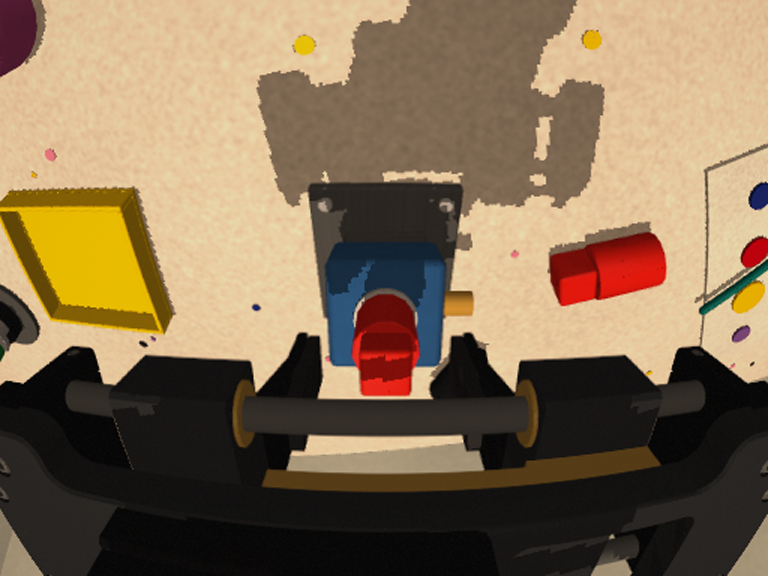

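arm_command:
  increments:
    - [1, 1.3, -1, 0, 0, 0, 50]
    - [1, 1.3, -1, 0, 0, 0, 40]
    - [1, 1.3, -1, 0, 0, 0, 25]
    - [1, 1.3, -1, 0, 0, 0, 15]
    - [1, 1.3, -1, 0, 0, 0, 15]
    - [1, 1.3, -1, 0, 0, 0, 15]
    - [1, 1.3, -1, 0, 0, 0, 15]
    - [1, 1.3, -1, 0, 0, 0, 15]
  newtons: 20

```text
time: 3.63
eef_pos: [0.6107, 0.2101, 0.1373]
tool_rot: [-89.9, 64.9, -10.9]
wrist_force: [-0.1, 0.1, -0.4]
grip_width: 0.227
```

arm_command:
  increments:
    - [-4, 0, 0, 0, 0, 0, 15]
    - [-12, 0, 0, 0, 0, 0, 15]
    - [-22, 0, 0, 0, 0, 0, 15]
    - [-34, 0, 0, 0, 0, 0, 15]
    - [-46, 0, 0, 0, 0, 0, 15]
    - [-60, 0, 0, 0, 0, 0, 15]
    - [-74, 0, 0, 0, 0, 0, 15]
    - [-80, 0, 0, 0, 0, 0, 15]

```text
time: 4.3
eef_pos: [0.5771, 0.2176, 0.212]
tool_rot: [-89.8, 64.8, -10.8]
wrist_force: [-0.0, 0.1, 0.0]
grip_width: 0.229
```

```bash
python3 - <<'E'
from h import *
s=ctrl.get_state();print(s['time'],s['eef_pos'],s['q'].round(0),s['grip_width'])
f=grab('wrist');P=wcloud(f);h=cv2.cvtColor(f['img'],cv2.COLOR_RGB2HSV).astype(int);H,S=h[...,0],h[...,1]
p,Rm=pose(f['s'])
l=(P-p)@Rm*1000
m=(S>130)&((H<8)|(H>172))&(abs(l[...,1])<25)&(abs(l[...,2])<25)&(l[...,0]<80)
q=l[m];print(m.sum(),np.percentile(q,[1,50,99],axis=0).round(1))
g=P[np.isfinite(P).all(-1)&(S>130)&((H<8)|(H>172))]; 
# nipple?
B=np.stack([np.cross(by,ax),by,ax],1);ln=(P-foot)@B*1000
br=np.isfinite(P).all(-1)&(np.hypot(ln[...,0],ln[...,1])<14)&(ln[...,2]>20)&(ln[...,2]<45)
t=ln[br];print('nipple',br.sum(),t.mean(0),t.max(0),cv2.minAreaRect(t[:,:2].astype(np.float32)) if br.sum()>3 else 0)
save(f,'w4.png',scale=1.5)
d,w=plan([.614,-.021,.15],rot_from([0,0,-1],by)); print((d/8).round(1),(w/8).round(4))
E
```

```text
4.3 [0.5770906  0.21764656 0.21198852] [ 26.   8. -62. 108.  31.  54.  29.] 0.2292609762174837
2360 [[  7.4  -8.1 -13.1]
 [ 14.8   9.3  -1. ]
 [ 63.3  13.8  10.9]]
nipple 281 [-1.63240302 -0.81248379 32.61526286] [ 7.12878556  7.3393677  36.76154345] ((-0.6486873626708984, -0.9724645614624023), (15.239739418029785, 16.725284576416016), 1.5927600860595703)
inc [  90.9  -46.9 -227.6] [0.0011 0.0015 0.4409] rows>=6.0
[ 11.4  -5.9 -28.4] [0.0001 0.0002 0.0551]
```

arm_command:
  increments:
    - [5, -5.9, -28.4, 0, 0, 0.03, 15]
    - [12, -11.8, -56.9, 0, 0, 0.08, 15]
    - [22, -17.6, -85.3, 0, 0, 0.14, 15]
    - [36, -23.5, -113.8, 0, 0, 0.21, 15]
    - [50, -29.3, -142.2, 0, 0, 0.28, 15]
    - [64, -35.2, -170.7, 0, 0, 0.34, 15]
    - [78, -41, -199, 0, 0, 0.4, 15]
    - [90.9, -46.9, -227.6, 0, 0, 0.441, 15]

```text
time: 5.02
eef_pos: [0.6143, -0.0234, 0.1486]
tool_rot: [69.2, 89.8, 148.2]
wrist_force: [0.2, -0.9, 0.4]
grip_width: 0.228
```

```bash
python3 - <<'E'
from h import *
s=ctrl.get_state();print(s['time'],s['eef_pos'],s['q'].round(0),s['grip_width'])
d,w=plan([.614,-.021,.071],rot_from([0,0,-1],by))
E
```

```text
5.0167 [ 0.6143095  -0.0234334   0.14862563] [ 41.  27. -52.  94.  22.  71.  63.] 0.22757617746018996
inc [77.6  0.5  2.2] [ 0.0001  0.0014 -0.0038] rows>=1.9
```

arm_command:
  increments:
    - [15, 0.5, 2.2, 0, 0.0014, -0.0038, 15]
    - [30, 0.5, 2.2, 0, 0.0014, -0.0038, 15]
    - [45, 0.5, 2.2, 0, 0.0014, -0.0038, 15]
    - [57, 0.5, 2.2, 0, 0.0014, -0.0038, 15]
    - [66, 0.5, 2.2, 0, 0.0014, -0.0038, 15]
    - [72, 0.5, 2.2, 0, 0.0014, -0.0038, 15]
    - [76, 0.5, 2.2, 0, 0.0014, -0.0038, 15]
    - [76.5, 0.5, 2.2, 0, 0.0014, -0.0038, 15]

```text
time: 5.68
eef_pos: [0.6137, -0.0205, 0.0718]
tool_rot: [118.5, 90.0, -162.5]
wrist_force: [-0.2, 0.3, -0.1]
grip_width: 0.229
```

arm_command:
  increments:
    - [0.5, 0, 0, 0, 0, 0, 15]
    - [1, 0, 0, 0, 0, 0, 15]
    - [1.5, 0, 0, 0, 0, 0, 15]
    - [2, 0, 0, 0, 0, 0, 15]
    - [2.5, 0, 0, 0, 0, 0, 15]
    - [3, 0, 0, 0, 0, 0, 15]
    - [3, 0, 0, 0, 0, 0, 15]
    - [3, 0, 0, 0, 0, 0, 15]

```text
time: 6.35
eef_pos: [0.6146, -0.0202, 0.0704]
tool_rot: [-91.0, 89.9, -12.0]
wrist_force: [-2.2, -0.5, 6.3]
grip_width: 0.228
```

Contact on the floor (6 N). I'll open gently and then retreat.

arm_command:
  increments:
    - [-0.5, 0, 0, 0, 0, 0, 20]
    - [-0.5, 0, 0, 0, 0, 0, 24]
    - [-0.5, 0, 0, 0, 0, 0, 30]
    - [-0.5, 0, 0, 0, 0, 0, 36]
    - [-0.5, 0, 0, 0, 0, 0, 42]
    - [-5, 0, 0, 0, 0, 0, 46]
    - [-20, 0, 0, 0, 0, 0, 50]
    - [-45, 0, 0, 0, 0, 0, 60]

```text
time: 7.02
eef_pos: [0.6128, -0.0203, 0.1144]
tool_rot: [93.1, 89.8, 172.1]
wrist_force: [0.7, -0.2, -0.0]
grip_width: 0.578
```

```bash
python3 - <<'E'
from h import *
s=ctrl.get_state();print(s['time'],s['eef_pos'],s['q'].round(0),s['grip_width'])
for n in('side','top'): np.save(n+'2.npy',grab(n),allow_pickle=True)
a=np.load('side2.npy',allow_pickle=True).item();b=np.load('top2.npy',allow_pickle=True).item()
save({'img':np.hstack([a['img'][130:300,150:350],b['img'][130:300,150:400]])},'c1.png',scale=1.7)
for n,f in(('s',a),('t',b)):
    P=cloud(f);h=cv2.cvtColor(f['img'],cv2.COLOR_RGB2HSV).astype(int)
    ok=np.isfinite(P).all(-1)
    g=ok&(h[...,1]>90)&(h[...,0]>45)&(h[...,0]<85)&(P[...,2]>.04)&(np.linalg.norm(P[...,:2]-[.649,-.184],axis=-1)<.05)
    q=P[g];print(n,g.sum(),q.mean(0),cv2.minAreaRect((q[:,:2]*1000).astype(np.float32)))
    t=ok&(P[...,2]>.079)&(P[...,2]<.1)&(np.linalg.norm(P[...,:2]-[.649,-.184],axis=-1)<.04)
    q=P[t];print('dial',t.sum(),q.mean(0),cv2.minEnclosingCircle((q[:,:2]*1000).astype(np.float32)))
plan([.649,-.184,.20],rot_from([0,0,-1],by))
E
```

```text
7.0167 [ 0.61283108 -0.02028734  0.11441221] [ 40.  29. -51.  96.  24.  67.  61.] 0.5776166658946997
s 177 [ 0.64453902 -0.17980858  0.06106959] ((646.4896850585938, -181.4985809326172), (41.29251480102539, 24.838502883911133), 37.006168365478516)
dial 26 [ 0.64011468 -0.18854832  0.08209401] ((644.9547729492188, -188.20468139648438), 16.9785099029541)
t 0 [nan nan nan] ((0.0, 0.0), (0.0, 0.0), 0.0)
dial 0 [nan nan nan] ((0.0, 0.0), 0.0)
inc [ -79.2  -62.9 -155.5] [0.0014 0.0012 0.0089] rows>=4.4<stdin>:10: RuntimeWarning: Mean of empty slice.
  ret = um.true_divide(
<stdin>:12: RuntimeWarning: Mean of empty slice.
```

View pics/c1.png

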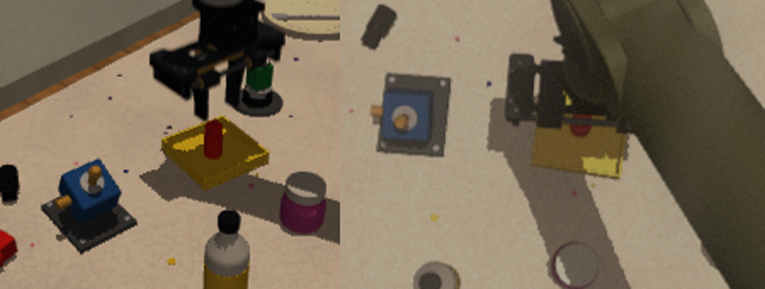

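arm_command:
  increments:
    - [-30, -2, -5, 0, 0, 0.0089, 70]
    - [-55, -12, -30, 0, 0, 0.0089, 80]
    - [-68, -25, -60, 0, 0, 0.0089, 87]
    - [-72, -38, -92, 0, 0, 0.0089, 87]
    - [-72, -51, -125, 0, 0, 0.0089, 87]
    - [-72, -60, -148, 0, 0, 0.0089, 87]
    - [-72, -63, -155, 0, 0, 0.0089, 87]
    - [-72, -63, -155, 0, 0, 0.0089, 87]

```text
time: 7.78
eef_pos: [0.6491, -0.1872, 0.1928]
tool_rot: [-5.1, 90.0, 73.6]
wrist_force: [-0.4, 0.1, -0.4]
grip_width: 0.996
```

```bash
cat > gg.py <<'E'
from h import *
s=ctrl.get_state();print(s['time'],s['eef_pos'],s['q'].round(0),s['grip_width'])
f=grab('wrist');P=wcloud(f);h=cv2.cvtColor(f['img'],cv2.COLOR_RGB2HSV).astype(int)
ok=np.isfinite(P).all(-1)&(np.linalg.norm(P[...,:2]-[.649,-.184],axis=-1)<.06)
for nm,m in(('green',ok&(h[...,1]>80)&(h[...,0]>45)&(h[...,0]<85)&(P[...,2]>.04)),('top',ok&(P[...,2]>.077)&(P[...,2]<.1)),('flange',ok&(P[...,2]>.031)&(P[...,2]<.0385)),('disc',ok&(P[...,2]>.003)&(P[...,2]<.012)&(h[...,2]<90))):
    q=P[m];
    if len(q)>5: print(nm,m.sum(),q.mean(0).round(4),q.max(0).round(4),q.min(0).round(4),cv2.minAreaRect((q[:,:2]*1000).astype(np.float32)),cv2.minEnclosingCircle((q[:,:2]*1000).astype(np.float32)))
q=P[ok&(P[...,2]>.077)&(P[...,2]<.1)]
import sys
if len(sys.argv)>1: save(f,sys.argv[1],scale=1.5)
E
python3 gg.py w5.png
```

```text
7.7833 [ 0.6490606  -0.18721323  0.19277755] [ 49.  31. -49.  82.  24.  78.  77.] 0.9964515699982011
green 881 [ 0.6348 -0.1905  0.1334] [ 0.6697 -0.1357  0.2949] [ 0.6136 -0.2388  0.0403] ((644.6301879882812, -188.7601776123047), (105.2792739868164, 47.304317474365234), 78.75837707519531) ((639.0604248046875, -187.6656494140625), 52.677513122558594)
top 1324 [ 0.6499 -0.1909  0.083 ] [ 0.6716 -0.1714  0.0861] [ 0.6316 -0.2114  0.077 ] ((651.6022338867188, -191.1566619873047), (33.7681770324707, 33.77214431762695), 70.80330657958984) ((651.680908203125, -191.1531219482422), 21.84073257446289)
flange 384 [ 0.6394 -0.1903  0.0353] [ 0.666  -0.1675  0.0375] [ 0.6279 -0.2147  0.0311] ((645.2319946289062, -189.98822021484375), (46.86528396606445, 34.947410583496094), 79.96185302734375) ((651.0596313476562, -190.95469665527344), 23.823028564453125)
disc 2499 [ 0.6403 -0.1882  0.0056] [ 0.6932 -0.1463  0.0119] [ 0.6071 -0.2353  0.0031] ((648.3522338867188, -189.8199462890625), (88.84001159667969, 81.29823303222656), 75.48648834228516) ((650.9841918945312, -190.75390625), 44.712650299072266)
```

View pics/w5.png

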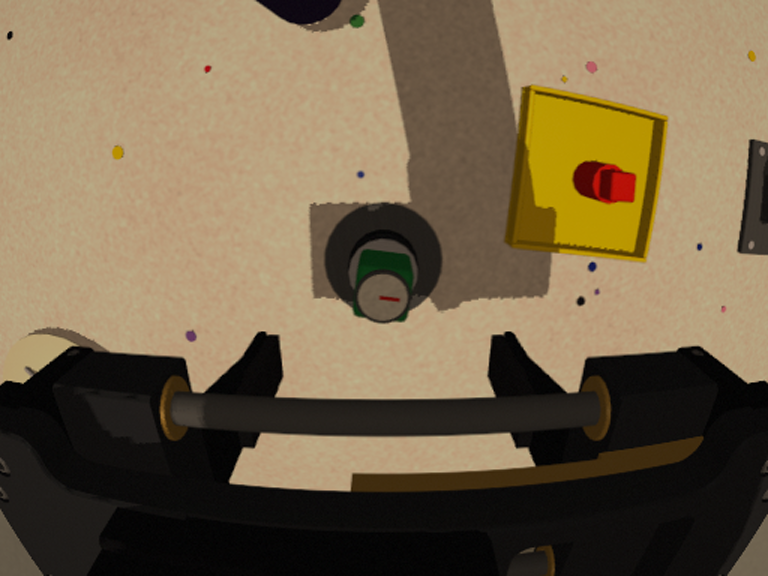

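```bash
python3 - <<'E'
from h import *
a=np.radians(70.8)
d,w=plan([.6515,-.190,.125],rot_from([0,0,-1],[np.cos(a),np.sin(a),0]))
E
```

```text
inc [67.9 -3.5 -5.7] [ 0.1428  0.0022 -0.0004] rows>=1.6
```

arm_command:
  increments:
    - [15, -1, -2, 0.04, 0.0022, 0, 87]
    - [30, -2, -4, 0.08, 0.0022, 0, 87]
    - [45, -3, -5.7, 0.12, 0.0022, 0, 87]
    - [60, -3.5, -5.7, 0.1428, 0.0022, 0, 87]
    - [67.9, -3.5, -5.7, 0.1428, 0.0022, 0, 87]
    - [67.9, -3.5, -5.7, 0.1428, 0.0022, 0, 87]
    - [67.9, -3.5, -5.7, 0.1428, 0.0022, 0, 87]
    - [67.9, -3.5, -5.7, 0.1428, 0.0022, 0, 87]

```text
time: 8.5
eef_pos: [0.6521, -0.1888, 0.1263]
tool_rot: [-64.5, 89.9, 6.4]
wrist_force: [-0.0, -0.1, 0.0]
grip_width: 0.998
```

```bash
python3 gg.py; python3 - <<'E'
from h import *
a=np.radians(70.8)
d,w=plan([.6515,-.190,.0655],rot_from([0,0,-1],[np.cos(a),np.sin(a),0]))
E
```

```text
8.5 [ 0.65213501 -0.18884395  0.1262788 ] [ 47.  34. -46.  85.  25.  71.  68.] 0.9978153878874964
green 1357 [ 0.6373 -0.1877  0.0838] [ 0.6747 -0.136   0.227 ] [ 0.612  -0.2379  0.0401] ((646.118896484375, -188.40869140625), (106.98780822753906, 43.86948776245117), 71.05370330810547) ((640.8575439453125, -186.60263061523438), 53.4940071105957)
top 2218 [ 0.6493 -0.1905  0.083 ] [ 0.6709 -0.1713  0.1   ] [ 0.625  -0.2342  0.077 ] ((646.123779296875, -206.37164306640625), (66.36082458496094, 33.63789367675781), 70.99592590332031) ((646.586181640625, -206.3170166015625), 35.2376823425293)
flange 600 [ 0.6391 -0.1864  0.0353] [ 0.6682 -0.1673  0.0372] [ 0.6279 -0.2147  0.0312] ((645.0567626953125, -188.38333129882812), (47.03151321411133, 33.357017517089844), 69.38710021972656) ((651.231201171875, -190.88290405273438), 23.894479751586914)
disc 3732 [ 0.6392 -0.1868  0.0056] [ 0.6933 -0.1463  0.0119] [ 0.607  -0.2357  0.003 ] ((647.1765747070312, -189.32089233398438), (89.94579315185547, 80.45941162109375), 70.26264953613281) ((651.4112548828125, -190.9438934326172), 45.17878723144531)
inc [60.9  0.5 -0.9] [0.0012 0.0004 0.0014] rows>=1.5
```

arm_command:
  increments:
    - [12, 0.2, -1.7, 0, 0, 0, 87]
    - [24, 0.2, -1.7, 0, 0, 0, 87]
    - [36, 0.2, -1.7, 0, 0, 0, 87]
    - [47, 0.2, -1.7, 0, 0, 0, 87]
    - [56, 0.2, -1.7, 0, 0, 0, 80]
    - [60.9, 0.2, -1.7, 0, 0, 0, 70]
    - [60.9, 0.2, -1.7, 0, 0, 0, 60]
    - [60.9, 0.2, -1.7, 0, 0, 0, 50]
  newtons: 60

```text
time: 9.22
eef_pos: [0.6515, -0.1907, 0.0652]
tool_rot: [-55.6, 89.9, 15.3]
wrist_force: [0.6, -0.4, 0.4]
grip_width: 0.784
```

arm_command:
  increments:
    - [0, 0, 0, 0, 0, 0, 45]
    - [0, 0, 0, 0, 0, 0, 40]
    - [0, 0, 0, 0, 0, 0, 36]
    - [0, 0, 0, 0, 0, 0, 30]
    - [0, 0, 0, 0, 0, 0, 25]
    - [0, 0, 0, 0, 0, 0, 25]
    - [0, 0, 0, 0, 0, 0, 25]
    - [0, 0, 0, 0, 0, 0, 25]
  newtons: 60

```text
time: 9.88
eef_pos: [0.6518, -0.1905, 0.0655]
tool_rot: [-61.2, 89.9, 9.7]
wrist_force: [0.6, 0.8, 1.7]
grip_width: 0.388
```

arm_command:
  increments:
    - [-6, 0, 0, 0, 0, 0, 25]
    - [-16, 0, 0, 0, 0, 0, 25]
    - [-30, 0, 0, 0, 0, 0, 25]
    - [-50, 0, 0, 0, 0, 0, 25]
    - [-75, 0, 0, 0, 0, 0, 25]
    - [-100, 0, 0, 0, 0, 0, 25]
    - [-120, 0, 0, 0, 0, 0, 25]
    - [-130, 0, 0, 0, 0, 0, 25]

```text
time: 10.55
eef_pos: [0.653, -0.1905, 0.2003]
tool_rot: [-82.0, 89.6, -11.1]
wrist_force: [0.6, 0.7, -1.4]
grip_width: 0.389
```

```bash
python3 - <<'E'
from h import *
s=ctrl.get_state();print(s['time'],s['eef_pos'],s['q'].round(0),s['grip_width'])
B=np.stack([np.cross(by,ax),by,ax],1)
for n in('side','top'):
    f=np.load(n+'2.npy',allow_pickle=True).item();P=cloud(f);ln=(P-foot)@B*1000
    h=cv2.cvtColor(f['img'],cv2.COLOR_RGB2HSV).astype(int)
    br=np.isfinite(P).all(-1)&(np.hypot(ln[...,0],ln[...,1])<16)&(ln[...,2]>18)&(ln[...,2]<45)
    t=ln[br];print(n,br.sum(),t.mean(0).round(1),t.min(0).round(1),t.max(0).round(1),cv2.minAreaRect(t[:,:2].astype(np.float32)))
    # block plane fit on sloping face (blue)
    m=np.isfinite(P).all(-1)&(abs(ln[...,2])<5)&(h[...,1]>100)&(h[...,0]>95)&(h[...,0]<125)&(abs(ln[...,0])<25)&(abs(ln[...,1])<25)
    q=P[m];c=q.mean(0);nn=np.linalg.svd(q-c)[2][2];nn*=np.sign(nn[2]);print('face n',m.sum(),nn@B,'off',((c-foot)@ax*1000).round(1))
    f=np.load(n+'2.npy',allow_pickle=True).item()
T=rot_from(-ax,by); plan(foot+.1255*ax,T)
plan([.60,-.02,.26],None)
E
```

```text
10.55 [ 0.65302191 -0.19047047  0.20027876] [ 48.  31. -48.  81.  23.  78.  70.] 0.3891588735456792
side 56 [-0.4  2.1 31.4] [-8.4 -7.5 18.1] [ 9.1  8.4 37.5] ((0.20668888092041016, 1.0502872467041016), (15.718427658081055, 13.852072715759277), 58.62911605834961)
face n 264 [-0.00380464  0.00173271  0.99999126] off -0.9
top 60 [ 2.7  0.  33.1] [-5.8 -7.6 24.1] [ 9.7  9.9 38.4] ((2.1503472328186035, 0.7597589492797852), (16.626567840576172, 16.324546813964844), 78.5111312866211)
face n 0 [0.42258898 0.         0.90632144] off nan
inc [ 10.5 194.2 361.9] [-0.1394 -0.0304 -0.4285] rows>=9.9
inc [-60.3 105.5 143.8] [0. 0. 0.] rows>=4.5<stdin>:11: RuntimeWarning: Mean of empty slice.
  ret = um.true_divide(
```

arm_command:
  increments:
    - [-6, 12, 22, -0.01, -0.002, -0.03, 25]
    - [-12, 27, 49, -0.02, -0.004, -0.06, 25]
    - [-18, 42, 77, -0.03, -0.006, -0.095, 25]
    - [-24, 57, 105, -0.04, -0.009, -0.13, 25]
    - [-30, 72, 133, -0.05, -0.011, -0.165, 25]
    - [-35, 87, 161, -0.06, -0.013, -0.2, 25]
    - [-40, 102, 189, -0.07, -0.016, -0.23, 25]
    - [-40, 116, 217, -0.084, -0.018, -0.257, 25]

```text
time: 11.22
eef_pos: [0.6136, 0.0545, 0.241]
tool_rot: [-88.6, 74.7, -12.8]
wrist_force: [1.0, 1.3, -1.3]
grip_width: 0.385
```

```bash
python3 - <<'E'
from h import *
s=ctrl.get_state();print(s['time'],s['eef_pos'],s['q'].round(0),s['grip_width'])
T=rot_from(-ax,by); d,w=plan(foot+.1355*ax,T); print(d/6,w/6)
E
```

```text
11.2167 [0.61360573 0.05448163 0.24098425] [ 42.  10. -58. 100.  18.  62.  54.] 0.3852620568031874
inc [ 24.6  77.5 148.9] [-0.0542 -0.0128 -0.1685] rows>=4.1
[ 4.0924995  12.91232492 24.81894751] [-0.00902548 -0.00213985 -0.02808831]
```

arm_command:
  increments:
    - [0, 12.9, 24.8, -0.009, -0.002, -0.028, 25]
    - [2, 25.8, 49.6, -0.018, -0.004, -0.056, 25]
    - [5, 38.7, 74.4, -0.027, -0.006, -0.084, 25]
    - [10, 51.6, 99.2, -0.036, -0.008, -0.112, 25]
    - [15, 64.5, 124, -0.045, -0.0105, -0.14, 25]
    - [20, 72, 140, -0.05, -0.0128, -0.16, 25]
    - [24.6, 77.5, 148.9, -0.0542, -0.0128, -0.1685, 25]
    - [24.6, 77.5, 148.9, -0.0542, -0.0128, -0.1685, 25]

```text
time: 11.88
eef_pos: [0.5812, 0.2194, 0.1965]
tool_rot: [-90.1, 65.1, -10.7]
wrist_force: [0.1, 0.2, -2.2]
grip_width: 0.386
```

arm_command:
  increments:
    - [0, 0, 0, 0, 0, 0, 25]
    - [0, 0, 0, 0, 0, 0, 25]
    - [0, 0, 0, 0, 0, 0, 25]
    - [0, 0, 0, 0, 0, 0, 25]
    - [0, 0, 0, 0, 0, 0, 25]
    - [0, 0, 0, 0, 0, 0, 25]
    - [0, 0, 0, 0, 0, 0, 25]
    - [0, 0, 0, 0, 0, 0, 25]

```text
time: 12.55
eef_pos: [0.5814, 0.2191, 0.1966]
tool_rot: [-90.1, 65.1, -10.7]
wrist_force: [0.5, -0.4, -1.3]
grip_width: 0.389
```

```bash
cat > n.py <<'E'
from h import *
import sys
s=ctrl.get_state();print(s['time'],s['eef_pos'],s['q'].round(0),s['grip_width'],s['wrist_force'])
B=np.stack([np.cross(by,ax),by,ax],1); p,Rm=pose(s); print('tcp local',((p-foot)@B*1000).round(2),'x tilt',(-Rm[:,0]@B).round(4))
f=grab('wrist');P=wcloud(f);h=cv2.cvtColor(f['img'],cv2.COLOR_RGB2HSV).astype(int);H,S=h[...,0],h[...,1]
ok=np.isfinite(P).all(-1);ln=(P-foot)@B*1000
br=ok&(np.hypot(ln[...,0],ln[...,1])<16)&(ln[...,2]>18)&(ln[...,2]<42);t=ln[br]
if len(t)>5:
    print('nip',len(t),t.mean(0).round(1),t.min(0).round(1),t.max(0).round(1),cv2.minAreaRect(t[:,:2].astype(np.float32)))
    u=t[t[:,2]>34.5]; 
    if len(u)>5: print('tip',len(u),u.mean(0).round(1),cv2.minAreaRect(u[:,:2].astype(np.float32)))
co=ok&(np.hypot(ln[...,0],ln[...,1])<22)&(ln[...,2]>0.5)&(ln[...,2]<6);t=ln[co]
if len(t)>5: print('collar',len(t),cv2.minAreaRect(t[:,:2].astype(np.float32)))
bl=ok&(S>110)&(H>95)&(H<125)&(abs(ln[...,2])<4);t=ln[bl];
if len(t)>5: print('face',len(t),cv2.minAreaRect(t[:,:2].astype(np.float32)),t[:,2].mean())
lt=(P-p)@Rm*1000
g=ok&(np.hypot(lt[...,1],lt[...,2])<34)&(lt[...,0]>-25)&(lt[...,0]<66);t=lt[g]
for lo,hi in((-22,-14),(-12,8),(28,38),(40,62)):
    k=t[(t[:,0]>lo)&(t[:,0]<hi)]
    if len(k)>5: print(lo,hi,len(k),k.min(0).round(1),k.max(0).round(1),np.median(k,0).round(1))
if len(sys.argv)>1: save(f,sys.argv[1],scale=1.5)
T=rot_from(-ax,by); plan(foot+.1*ax,T)
E
python3 n.py w6.png
```

```text
12.55 [0.58136099 0.21911989 0.19655802] [ 25.  11. -62. 108.  34.  53.  27.] 0.3885809669790803 [ 0.48558913 -0.37253892 -1.30162014]
tcp local [ -3.41   2.72 135.71] x tilt [ 0.0023 -0.0019  1.    ]
nip 64 [-6.6 -1.9 29.2] [-8.4 -8.3 25.7] [-3.1  5.6 32.4] ((-6.267768859863281, -1.6453309059143066), (4.175981521606445, 14.067668914794922), 9.109635353088379)
collar 503 ((-2.3725953102111816, -1.2047805786132812), (27.990304946899414, 34.55328369140625), 22.9792537689209)
face 1828 ((-3.4868927001953125, -0.8412933349609375), (53.256900787353516, 58.775882720947266), 1.0259579420089722) -1.0456386510764084
-22 -14 2329 [-22.  -16.5 -30.9] [-14.   17.3  28.2] [-18.3  10.7  -1.6]
-12 8 1869 [-12.  -12.5 -30.1] [ 8.  18.2 27.4] [-3.3 16.5 -1.6]
28 38 854 [ 28.1   6.9 -24.3] [35.1 24.  21.8] [29.8 18.3 -1.6]
40 62 109 [ 55.7  12.7 -13.5] [60.7 18.  11. ] [57.9 16.3 -0.9]
inc [35.7 -3.5 -2.9] [ 0.0054  0.002  -0.0023] rows>=0.9
```

View pics/w6.png

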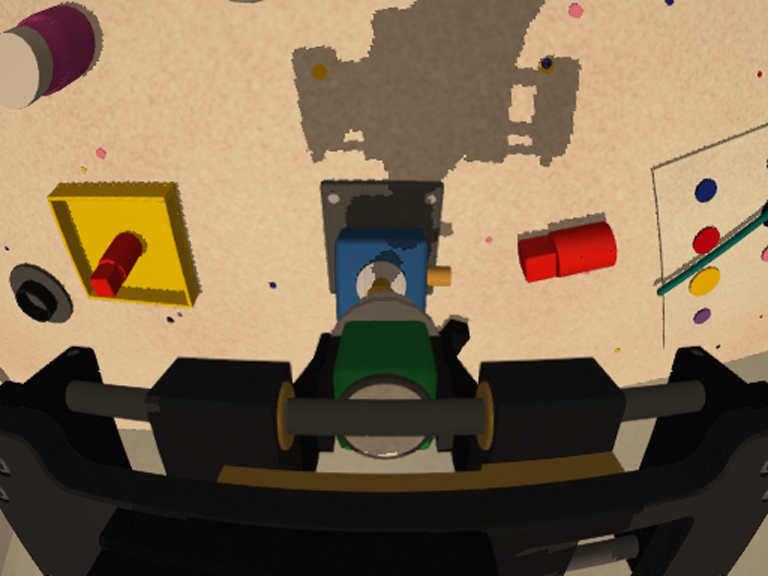

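arm_command:
  increments:
    - [4, -2.9, -2.6, 0.0054, 0.002, -0.0023, 25]
    - [10, -2.9, -2.6, 0.0054, 0.002, -0.0023, 25]
    - [16, -2.9, -2.6, 0.0054, 0.002, -0.0023, 25]
    - [22, -2.9, -2.6, 0.0054, 0.002, -0.0023, 25]
    - [28, -2.9, -2.6, 0.0054, 0.002, -0.0023, 25]
    - [33, -2.9, -2.6, 0.0054, 0.002, -0.0023, 25]
    - [35, -2.9, -2.6, 0.0054, 0.002, -0.0023, 25]
    - [35, -2.9, -2.6, 0.0054, 0.002, -0.0023, 25]

```text
time: 13.27
eef_pos: [0.5977, 0.2133, 0.165]
tool_rot: [-90.0, 65.1, -11.0]
wrist_force: [-0.3, 0.4, -2.0]
grip_width: 0.387
```

```bash
python3 n.py; python3 - <<'E'
from h import *
B=np.stack([np.cross(by,ax),by,ax],1)
f=grab('side');save(f,'s3.png',crop=(195,275,160,260),scale=6)
P=cloud(f);l=(P-foot)@B*1000;ok=np.isfinite(P).all(-1)
h=cv2.cvtColor(f['img'],cv2.COLOR_RGB2HSV).astype(int)
for lo,hi in((6,20),(22,36),(44,60)):
    m=ok&(np.hypot(l[...,0],l[...,1])<24)&(l[...,2]>lo)&(l[...,2]<hi);t=l[m]
    if len(t)>4: print(lo,hi,len(t),t.mean(0).round(1),t.min(0).round(1),t.max(0).round(1))
E
```

```text
13.2667 [0.59766241 0.21331583 0.16501512] [ 22.  15. -59. 109.  40.  52.  23.] 0.38705556805079816 [-0.28841368  0.40364306 -2.02771357]
tcp local [-1.23  0.13 99.89] x tilt [1.5e-03 3.0e-04 1.0e+00]
collar 375 ((-9.4617280960083, 1.3691654205322266), (39.38412094116211, 21.374643325805664), 87.54851531982422)
face 2061 ((-7.652870178222656, -0.95721435546875), (43.46613311767578, 59.26714324951172), 0.013176394626498222) -1.0938734741344387
-22 -14 2344 [-22.  -16.3 -30.9] [-14.   17.2  28.3] [-18.4  10.7  -1.1]
-12 8 1834 [-12.  -13.1 -30.2] [ 8.  18.1 27.2] [-3.2 16.5 -1.1]
28 38 852 [ 28.    6.4 -24.3] [36.  24.1 22. ] [29.7 18.3 -1.6]
40 62 110 [ 55.6  12.  -13.7] [60. 18. 11.] [57.9 16.1 -1.3]
inc [ 0.4 -1.  -0.4] [ 0.0002  0.0001 -0.0008] rows>=0.0
6 20 15 [-1.6  3.8 12.3] [-5.2 -0.7  6.4] [ 3.3  6.  18.5]
44 60 22 [-9.5  9.  45.6] [-16.7  -2.5  44.2] [ 0.6 16.9 47.6]
```

View pics/s3.png

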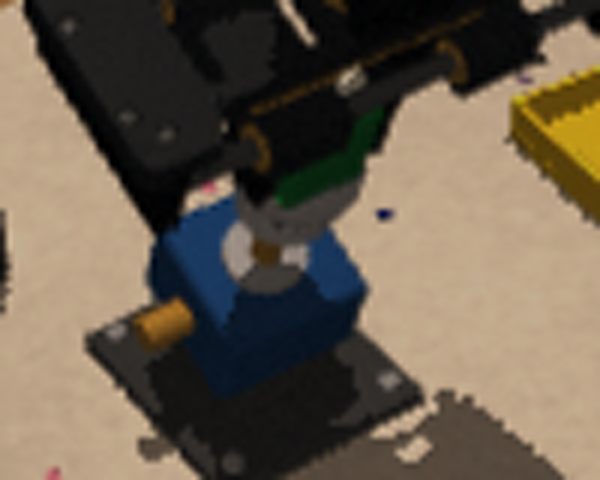

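arm_command:
  increments:
    - [2, -0.7, 0, 0, 0, 0, 25]
    - [4, -0.7, 0, 0, 0, 0, 25]
    - [6, -0.7, 0, 0, 0, 0, 25]
    - [8, -0.7, 0, 0, 0, 0, 25]
    - [10, -0.7, 0, 0, 0, 0, 25]
    - [12, -0.7, 0, 0, 0, 0, 25]
    - [14, -0.7, 0, 0, 0, 0, 25]
    - [14, -0.7, 0, 0, 0, 0, 25]

```text
time: 14.03
eef_pos: [0.6045, 0.2123, 0.1533]
tool_rot: [-90.0, 65.0, -11.0]
wrist_force: [0.7, 0.7, -1.8]
grip_width: 0.39
```

```bash
cat > st.py <<'E'
from h import *
B=np.stack([np.cross(by,ax),by,ax],1); s=ctrl.get_state(); p,Rm=pose(s)
print(s['time'],'local',((p-foot)@B*1000).round(2),'tilt',(-Rm[:,0]@B).round(4),'F local',(s['wrist_force']-[.3,0,-1.7])@B,'ft',s['ft_torque'].round(2),s['grip_width'])
E
python3 st.py
```

```text
14.0333 local [3.000e-02 4.300e-01 8.635e+01] tilt [ 3.e-04 -2.e-04  1.e+00] F local [ 0.23482894  0.72306488 -0.22744018] ft [ 0.16  0.37 -0.07] 0.3895283320269151
```

arm_command:
  increments:
    - [1.5, 0.3, -0.3, 0, 0, 0, 25]
    - [3, 0.3, -0.3, 0, 0, 0, 25]
    - [4.5, 0.3, -0.3, 0, 0, 0, 25]
    - [6, 0.3, -0.3, 0, 0, 0, 25]
    - [7.5, 0.3, -0.3, 0, 0, 0, 25]
    - [8.5, 0.3, -0.3, 0, 0, 0, 25]
    - [8.5, 0.3, -0.3, 0, 0, 0, 25]
    - [8.5, 0.3, -0.3, 0, 0, 0, 25]

```text
time: 14.7
eef_pos: [0.6079, 0.2109, 0.1449]
tool_rot: [-90.0, 65.0, -11.0]
wrist_force: [4.6, -0.1, -3.8]
grip_width: 0.39
```

```bash
python3 st.py
```

```text
14.7 local [-0.16 -0.29 77.25] tilt [ 5.e-04 -2.e-04  1.e+00] F local [ 2.982961    0.76778405 -3.69682781] ft [ 0.24 -0.28  0.07] 0.39040691305444675
```

arm_command:
  increments:
    - [1, 0, 0, 0, 0, 0, 25]
    - [2, 0, 0, 0, 0, 0, 25]
    - [3, 0, 0, 0, 0, 0, 25]
    - [3, 0, 0, 0, 0, 0, 25]
    - [3, 0, 0, 0, 0, 0, 25]
    - [3, 0, 0, 0, 0, 0, 25]
    - [3, 0, 0, 0, 0, 0, 25]
    - [3, 0, 0, 0, 0, 0, 25]

```text
time: 15.37
eef_pos: [0.6094, 0.2105, 0.1416]
tool_rot: [-89.9, 65.1, -10.9]
wrist_force: [7.3, 0.5, -6.3]
grip_width: 0.388
```

```bash
python3 st.py
```

```text
15.3667 local [-0.23 -0.36 73.54] tilt [ 9.e-04 -9.e-04  1.e+00] F local [ 4.22126213  1.87353348 -7.05867414] ft [ 0.54 -0.45  0.25] 0.38840179999109803
```

arm_command:
  increments:
    - [0.5, -0.3, 0.1, 0, 0, 0, 25]
    - [1, -0.6, 0.3, 0, 0, 0, 25]
    - [1.5, -0.9, 0.4, 0, 0, 0, 25]
    - [2, -1, 0.5, 0, 0, 0, 25]
    - [2, -1, 0.5, 0, 0, 0, 25]
    - [2, -1, 0.5, 0, 0, 0, 25]
    - [2, -1, 0.5, 0, 0, 0, 25]
    - [2, -1, 0.5, 0, 0, 0, 25]

```text
time: 16.03
eef_pos: [0.6109, 0.2106, 0.14]
tool_rot: [-89.9, 65.1, -10.9]
wrist_force: [0.6, 0.2, -1.5]
grip_width: 0.386
```

```bash
python3 st.py
```

```text
16.0333 local [3.900e-01 3.000e-02 7.151e+01] tilt [ 1.4e-03 -5.0e-04  1.0e+00] F local [0.37041002 0.2280964  0.08801053] ft [0.23 0.48 0.03] 0.38622203135706384
```

arm_command:
  increments:
    - [1, 0, 0, 0, 0, 0, 25]
    - [2, 0, 0, 0, 0, 0, 25]
    - [3, 0, 0, 0, 0, 0, 25]
    - [4, 0, 0, 0, 0, 0, 25]
    - [4.5, 0, 0, 0, 0, 0, 25]
    - [5, 0, 0, 0, 0, 0, 25]
    - [5, 0, 0, 0, 0, 0, 25]
    - [5, 0, 0, 0, 0, 0, 25]
  newtons: 60

```text
time: 16.7
eef_pos: [0.6126, 0.2105, 0.1364]
tool_rot: [-90.1, 65.0, -11.1]
wrist_force: [-6.7, -1.9, 7.8]
grip_width: 0.39
```

```bash
python3 st.py
```

```text
16.7 local [ 0.48  0.18 67.54] tilt [8.e-04 7.e-04 1.e+00] F local [-1.91944753 -3.18029198 11.4034109 ] ft [-0.22  1.08 -0.3 ] 0.3897424142948351
```

arm_command:
  increments:
    - [1, 0.2, -0.2, 0, 0, 0, 25]
    - [2, 0.2, -0.3, 0, 0, 0, 25]
    - [2.5, 0.2, -0.4, 0, 0, 0, 25]
    - [3, 0.2, -0.4, 0, 0, 0, 25]
    - [3, 0.2, -0.4, 0, 0, 0, 25]
    - [3, 0.2, -0.4, 0, 0, 0, 25]
    - [3, 0.2, -0.4, 0, 0, 0, 25]
    - [3, 0.2, -0.4, 0, 0, 0, 25]

```text
time: 17.37
eef_pos: [0.6133, 0.2105, 0.1349]
tool_rot: [-90.2, 65.0, -11.2]
wrist_force: [-7.0, -0.0, 9.0]
grip_width: 0.385
```

```bash
python3 st.py
```

```text
17.3667 local [ 0.51  0.35 65.91] tilt [-2.0e-04  1.4e-03  1.0e+00] F local [-1.93810592 -1.39141938 12.74878954] ft [-0.16  1.02 -0.27] 0.38549488446970415
```

arm_command:
  increments:
    - [1, 0, -0.1, 0, 0, 0, 25]
    - [2, 0.2, -0.3, 0, 0, 0, 25]
    - [2.5, 0.2, -0.3, 0, 0, 0, 25]
    - [2.5, 0.2, -0.3, 0, 0, 0, 25]
    - [2.5, 0.2, -0.3, 0, 0, 0, 25]
    - [2.5, 0.2, -0.3, 0, 0, 0, 25]
    - [2.5, 0.2, -0.3, 0, 0, 0, 25]
    - [2.5, 0.2, -0.3, 0, 0, 0, 25]

```text
time: 18.03
eef_pos: [0.614, 0.2108, 0.1342]
tool_rot: [-90.3, 64.9, -11.2]
wrist_force: [-8.5, -1.1, 8.9]
grip_width: 0.382
```

```bash
python3 st.py; python3 n.py w7.png; python3 - <<'E'
from h import *
f=grab('side');save(f,'s4.png',crop=(150,300,160,360),scale=3)
g=cv2.imread('pics/w7.png')
a=cv2.imread('pics/s4.png'); g=cv2.resize(g,(600,450))[100:450]; cv2.imwrite('pics/fin.png',cv2.resize(np.vstack([a,g]),(450,600)))
E
```

```text
18.0333 local [ 0.76  0.8  64.97] tilt [-0.0017  0.0018  1.    ] F local [-3.20651672 -2.76196976 13.15317736] ft [-0.29  1.03 -0.27] 0.3815253835020917
18.0333 [0.61404821 0.21080851 0.13420583] [ 19.  19. -56. 109.  45.  50.  20.] 0.3815253835020917 [-8.53601416 -1.09611754  8.86596807]
tcp local [ 0.76  0.8  64.97] x tilt [-0.0017  0.0018  1.    ]
nip 36 [-15.1  -0.1  35.7] [-15.9  -5.7  34.3] [-14.4   5.2  41.7] ((-15.170289993286133, -0.26711034774780273), (10.927842140197754, 1.4977948665618896), 88.85413360595703)
tip 32 [-15.1  -0.3  35.8] ((-15.213435173034668, -0.27965831756591797), (1.4129301309585571, 10.925518989562988), 0.46077796816825867)
collar 30 ((-14.06788444519043, -1.5912132263183594), (12.813754081726074, 40.272621154785156), 8.058511734008789)
face 2391 ((-10.688714027404785, -1.073638916015625), (58.64073181152344, 37.647789001464844), 89.94560241699219) -1.0946191252165869
-22 -14 2337 [-22.  -16.5 -31. ] [-14.   17.3  28. ] [-18.4  10.7  -1.6]
-12 8 1844 [-12.  -13.1 -30.2] [ 8.  18.1 27.4] [-3.3 16.5 -1.1]
28 38 854 [ 28.1   6.5 -24.3] [35.6 24.4 21.9] [29.7 18.3 -1.3]
40 62 110 [ 55.   12.5 -13.6] [60.3 17.9 11. ] [58.1 16.1 -1.3]
inc [-35.    0.7  -0.9] [ 0.0013 -0.0018  0.0017] rows>=0.8
```

View pics/fin.png

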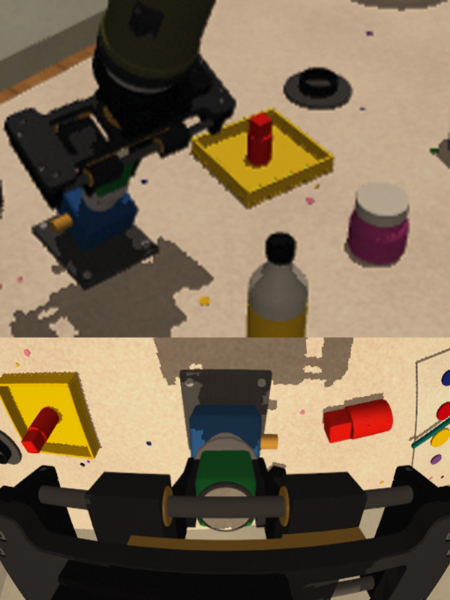

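```bash
python3 st.py; python3 -c "
from workcell import ctrl
print(ctrl.close_job())"
```

```text
18.1333 local [ 0.81  0.77 64.97] tilt [-0.0018  0.0019  1.    ] F local [-2.85590387 -3.12607902 13.56909884] ft [-0.2   1.   -0.24] 0.38562726268588976
the job is handed in; nothing more can be done
None
```

The red cap is standing upright in the yellow dish. The green gauge is snapped onto the nipple and held pressed in against the spring, still gripped at 60 N. I handed the job in at 18.1 s of the 61 s; no verdict was reported.

**Snap:** The coupler pulled itself inward by about 7 N as it neared the seat. The axial force then fell to about 0 exactly where the tool should be when the gauge is seated (71.5 mm along the axis).

**Depth:** From that seated point the tool went about 6.5 mm further in, and the final axial force was about 13.6 N. The 9–15 N spring figures put that force at about 5.4 mm, so the two estimates differ by about 1 mm. Both are past the 3.5 mm needed.

**Squareness:** The gauge was within about 0.15° of the nipple axis. A sideways load of about 4 N remained, probably from a misalignment of under 1 mm.

**Other things:** The last pictures show the paint bottle and jar standing where they were. The cup is outside those last pictures, but nothing came near it. The larger red cap and the black one were not touched.

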